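Heft two alike tins and clip the heavy one into the rack

TASK

One of the two green tins holds the steel clipper blades, the other only light plastic combs, and closed they look alike. Lift each tin clear of the bench in turn to feel which is the heavier, then stand the heavy one in the wooden rack by pressing it through the jaws of the spring clip until it bears firmly on the back plate, without ramming it. Leave the light tin standing upright on the bench away from the rack, handle the tins gently, and do not disturb the bowl, the tub or the brush.

Things in the scene. Friction and masses are not known exactly. Their poses are not given: they have to be found in the camera images.
- tin_a: one of two alike closed round tins, green with a steel lid, 60 mm diameter, 100 mm tall, round all the way up and rigid (the lid stays on); the origin is the centre of its underside, z up. Its weight is not marked: one tin is full of steel blades, the other holds a few plastic combs; the two differ by 2.5 N or more, and which is which changes
- tin_b: the other tin, alike in every way but weight; origin at the centre of its underside, z up
- bench: the beech bench, its top is the work surface at height 0
- rack: beech clip rack screwed to the bench: an upright rail 190 mm long, 58 mm high, 18 mm thick, with one spring-steel tool clip in the middle of its front. Origin: on the bench, under the axis of a tin that is fully home in the clip. x points along the push, from the open mouth to the rail; y is along the rail; z up. The rail's front face is at x = 33 mm; two small feet reach behind it to x = 106 mm
- clip_seat (a point): the rack's origin: where the centre of the tin's underside is when the tin is fully home. The tin stands on the bench itself, there is no step
- clip_mouth (a point): on the bench 55 mm in front of the seat (rack x = -55 mm): a tin standing here does not yet touch the clip
- back_plate: steel plate of the clip on the rail, 36 mm wide, 14 mm high, its middle 47 mm above the bench, its face at rack x = 30 mm: a tin fully home bears on it. It has the rack's origin and axes. It is rigid: a firm press home is 10 to 20 N for a moment, more than 30 N counts as ramming
- jaw_left: left (+y) spring arm of the clip, 12 mm high (41 to 53 mm above the bench), pivoted at the rail; its curled lip stands 16 mm in front of the tin's axis and narrows the mouth to 50 mm. The lips touch the tin about 32 mm before home; pushing the tin through takes about 5 to 9 N, greatest near half way, and falls off over the last 15 mm; the clip then holds the tin but does not draw it home by itself
- jaw_right: right (-y) spring arm, the mirror image
- bowl: terracotta bowl, 124 mm across, 55 mm high, loose; leave alone. Origin at the centre of its underside
- tub: white plastic tub with a blue lid, 108 x 138 mm, 87 mm high, loose; leave alone. Origin at the centre of its underside
- brush: red plastic grooming brush lying bristles down, 175 mm long, 52 mm wide, 27 mm high, loose; leave alone. Origin on the bench near its middle, head towards +x
Not all that is in view belongs to the job. Leave any pink or yellow look-alike of the tin_b alone.

How it is judged:
By the outcome, as a careful person would: the job done as asked, in the order asked, and still so for the second after the job is handed in, with the robot touching nothing.
It also fails if it takes over 70 s, if anything falls off the work surface, if the arm or the gripper's body presses on something with over 40 N, if the wrist force passes 120 N, or if a joint passes its speed limit or range.

ROBOT

A 6-joint arm with a two-finger parallel gripper is mounted at the origin on the work surface. World frame = base frame: x ahead of the robot, y to its left, z up, the work surface at z = 0. Lengths are in m, angles in degrees, forces in N, time in s.
With the tool pointing down it reaches from about 0.35 to 0.725 m from the base axis. Payload 4.3 kg.
Tool frame: the origin (TCP) lies midway between the tips of the shut fingers; the grasp point (between the pads) lies 19 mm behind it; z points along the fingers, y is the line along which they close (so a half turn about z gives the same grasp; the last joint's range is limited). The gripper opens to 85 mm and grips with 20 to 120 N. Pads are 22 mm wide; open, the fingers measure 114 mm over their backs; the gripper's body (76 mm by 85 mm) begins 54 mm behind the grasp point. The pads swing forward as they close: fully open they stand 13 mm farther back than shut.
Start: joints at [-70.147, 21.618, 4.641, 73.018, 0, 83.68], TCP at [0.254, -0.516, 0.231] pointing down, gripper open.
Joint ranges: [-156.06, 156.06], [-48.1, 94.91], [-58.44, 69.94], [-101.28, 121.22], [-78.64, 73.56], [-180, 180]. Speed limits (degrees/s): [147.25, 147.25, 180, 180, 180, 180].

INTERFACE

Orientations are given as a 3x3 rotation matrix whose columns are the frame's x, y, z axes.
In Python, from workcell import get_state, optics, sign_off gives the robot as it stands.
- The arm moves only by the shell command python3 -m crank 'ROWS'. ROWS is JSON, a list of rows, each an object with "twist": the turn, a rotation vector about the tool's x, y, z in units of 8 degrees (1.0 is 8 degrees), a list of three; "delta_pos": the shift along the tool's x, y, z in units of 60 mm (1.0 is 60 mm), a list of three; "hand": the closure, from 0 (fully open) to 1 (shut). In form: [{"twist": [wx, wy, wz], "delta_pos": [x, y, z], "hand": hand}, ...]. A call has 1 to 5 rows; each row shifts and turns the commanded pose from where the row before left it, along the tool's axes as they then stand; what a row does not reach is not made up. A row lasts 1/8 s, in which the tool goes at most 62.5 mm and 10.7 degrees, less where a joint would pass 70% of its speed; a pose out of reach is approached as far as the arm can. A call is refused whole if a number of a shift passes 1 or a number of a turn 1, either way. A call with a gripper value outside its range is refused whole. The fingers move at their own pace and stop on an object; the grip force is fixed at half the most. Time passes only in rows, so rows that do not move let the fingers close. It gives the time, the measured TCP pose, the force, the opening and the grip force at its end, in the units of the state.
- get_state(): the state, without advancing time (a new reading comes with each control period).
- optics.capture(name): name is "scene" or "side" or "wrist"; returns a dict with "image" (400x640x3 uint8, blue, green, red), "intrinsics" (3x3 intrinsics, pixels), "k1" (the pictures are not rectified: a ray, as slopes to the right and down, at radius r is drawn at 1 + k1 r^2 times it, then the intrinsics apply), "rvec" (rotation vector, rad) and "tvec" (3), from world to camera coordinates, as OpenCV has them; the wrist camera has in their place "T_tool_cam" (4x4, takes a point from camera to tool coordinates, whose origin is the TCP and whose axes are the flange's). Camera axes: x right, y down, z forward; pixel columns grow to the right and rows downward; lengths in m; the calibration is good to about 2 mm. A picture is of the moment at which its call begins: read the wrist's pose just before it. There is no depth.
- sign_off(): hands the job in; it is judged then, once.
Trained networks look in a picture, given as the dict that the camera call returned (one of the last four; its "shot" number tells which), for a name from the list of things; names that differ only in an ending like _2 or _b are one class to them, and where a whole thing is asked for, a point or a joint stands for the part that bears it (a point fixed in the world has none). Each returns a list of dicts, best first, with "conf" (0 to 1); they miss things now and then, are a little off and sometimes report something else, mostly with a low value. They report only what shows in the picture. A call takes as long as a camera call. They do not tell look-alikes from the thing itself.
- optics.search_frame(target, picture): "at" ([x, y, z] in m, in world coordinates, good to about 4 mm: the middle of the surface that is visible of it).
- optics.cut_out(target, picture): "region" (400x640 bool, what is visible of it).
The state is a dict: "time": time; "joint_positions": joint angles; "dq": joint speeds; "joint_efforts": joint torques, N m; "position": TCP position; "tcp_rot": TCP orientation; "force": force on the tool from outside, world axes, zero at the start; "torque": the same for the moment, N m; "width": finger opening in m; "grasp_force": force on a finger pad.
Only numpy, scipy, OpenCV 4.12 (cv2) and the standard library are available. Lean on these libraries where they do the work, as an engineer would, in place of code of your own. Each camera call takes 0.05 s, during which the arm holds its last target. There are 200 camera calls.

## Working session

There is one attempt and no reset: what is moved stays moved. The work goes in short steps, Python scripts to look and compute and a shell command to move; the robot and the scene stay as the last step left them, time stands still between calls to the robot, and variables do not carry over. Pictures are saved under pics/ and viewed, at most 10 in all, crops included, and the job is handed in when it is done.

```bash
mkdir -p pics; python3 - <<'E'
from workcell import get_state, optics
import cv2,numpy as np
s=get_state();print({k:np.round(v,3).tolist() for k,v in s.items()})
for c in("scene","side"):
    p=optics.capture(c);cv2.imwrite(f"pics/{c}1.png",p["image"])
    for t in("tin_a","rack","back_plate","jaw_left","jaw_right","bowl","tub","brush"):
        for d in optics.search_frame(t,p):
            print(c,t,round(d["conf"],2),np.round(d["at"],3))
E
```

```text
{'time': 0.0, 'joint_positions': [-70.149, 21.664, 4.561, 73.018, -0.001, 83.68], 'dq': [0.002, -0.015, -0.048, -0.016, 0.04, -0.098], 'joint_efforts': [0.001, -46.361, 26.988, 0.021, -0.0, 0.0], 'position': [0.253, -0.515, 0.23], 'tcp_rot': [[0.897, 0.441, -0.001], [0.441, -0.897, 0.002], [0.0, -0.002, -1.0]], 'force': [1.224, 0.029, 0.066], 'torque': [-0.037, 0.029, -0.036], 'grasp_force': 0.0, 'width': 0.086}
scene tin_a 0.91 [ 0.539 -0.282  0.081]
scene tin_a 0.69 [ 0.471 -0.     0.085]
scene tin_a 0.68 [ 0.465 -0.103  0.081]
scene tin_a 0.65 [0.468 0.097 0.084]
scene tin_a 0.52 [0.338 0.258 0.03 ]
scene rack 0.86 [0.653 0.241 0.046]
scene jaw_right 0.66 [0.65  0.241 0.05 ]
scene bowl 0.74 [ 0.703 -0.363  0.027]
scene tub 0.86 [ 0.752 -0.113  0.084]
scene tub 0.61 [0.339 0.257 0.025]
scene brush 0.69 [0.338 0.259 0.029]
side tin_a 0.93 [ 0.442 -0.086  0.076]
side tin_a 0.85 [0.441 0.123 0.083]
side tin_a 0.76 [0.444 0.018 0.079]
side tin_a 0.7 [ 0.518 -0.273  0.069]
side rack 0.6 [0.631 0.245 0.042]
side jaw_left 0.43 [0.606 0.234 0.049]
side jaw_right 0.45 [0.645 0.197 0.051]
side bowl 0.62 [ 0.719 -0.37   0.037]
side tub 0.83 [ 0.72  -0.087  0.08 ]
side brush 0.63 [0.318 0.272 0.022]
side brush 0.51 [0.632 0.247 0.046]
```

View pics/scene1.png

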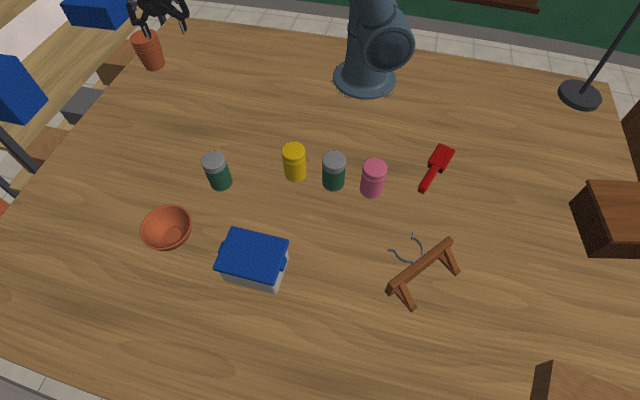

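View pics/side1.png

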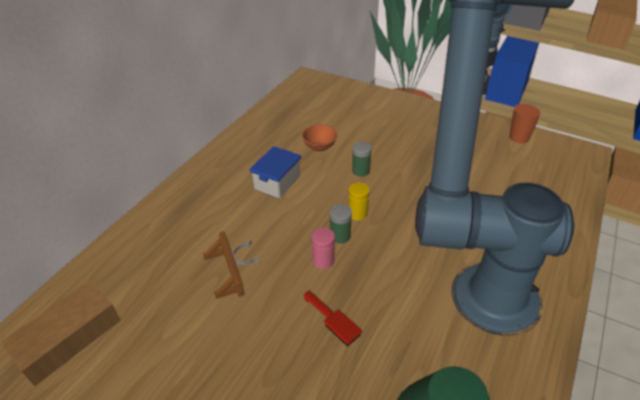

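Scene view (robot at the top): green tins are at (217,170) and (334,170). The look-alikes are yellow at (294,160) and pink at (373,178), which I leave alone. The rack is at (425,265) with its jaws facing the robot, and the brush is at (437,168). Side view: green tins at (361,158) and (340,223), yellow (358,200), pink (322,247). Next I fit the tins and the rack, and crop in close.

```bash
cat > h.py <<'E'
import numpy as np,cv2
from workcell import get_state, optics
def proj(P,p,st=None):
    P=np.asarray(P,float)
    if "rvec" in p: R=cv2.Rodrigues(np.array(p["rvec"],float))[0];t=np.array(p["tvec"],float).ravel()
    else:
        T=np.eye(4);T[:3,:3]=st["tcp_rot"];T[:3,3]=st["position"]
        W=np.linalg.inv(T@np.array(p["T_tool_cam"]));R=W[:3,:3];t=W[:3,3]
    c=P@R.T+t;s=c[:,:2]/c[:,2:];s=s*(1+p["k1"]*(s**2).sum(1,keepdims=True))
    K=np.array(p["intrinsics"]);return s*[K[0,0],K[1,1]]+K[:2,2]
def ray(uv,p,z,st=None):
    # point on plane z seen at pixel
    from scipy.optimize import least_squares
    return least_squares(lambda q:(proj([[q[0],q[1],z]],p,st)[0]-uv),[.5,0.]).x
def hullmask(P,p,st=None,S=4):
    m=np.zeros((400*S,640*S),np.uint8)
    h=cv2.convexHull(((proj(P,p,st)+.5)*S).astype(np.int32));cv2.fillConvexPoly(m,h,1)
    return cv2.resize(m.astype(np.float32),(640,400),interpolation=cv2.INTER_AREA)
a=np.linspace(0,2*np.pi,48,endpoint=False)
def cyl(x,y,z0=0):
    c=np.c_[x+.03*np.cos(a),y+.03*np.sin(a)]
    return np.r_[np.c_[c,0*a+z0],np.c_[c,0*a+z0+.1]]
def fit(views,x0):
    from scipy.optimize import minimize
    f=lambda q:sum(np.abs(hullmask(cyl(*q),p,s)-m).sum()/m.sum() for p,m,s in views)
    r=minimize(f,x0,method="Nelder-Mead",options=dict(initial_simplex=[x0,[x0[0]+.015,x0[1]],[x0[0],x0[1]+.015]],xatol=2e-4,fatol=1e-4))
    return r.x,r.fun
E
python3 - <<'E'
from h import *
P={c:optics.capture(c) for c in("scene","side")}
C={c:[d["region"] for d in optics.cut_out("tin_a",P[c]) ] for c in P}
for n,x0 in dict(g1=(.545,-.28),yel=(.455,-.095),g2=(.455,.01),pink=(.455,.11)).items():
    v=[]
    for c in P:
        e=hullmask(cyl(*x0),P[c]);
        b=max(C[c],key=lambda m:(m*e).sum())
        if (b*e).sum()>.3*e.sum(): v.append((P[c],b.astype(np.float32),None))
    for vv in [v]+([[k] for k in v] if len(v)>1 else []):
        r=fit(vv,x0);print(n,len(vv),np.round(r[0],4),round(r[1],3))
im=P["scene"]["image"]
A=cv2.resize(im[215:325,365:485],None,fx=5,fy=5,interpolation=cv2.INTER_CUBIC)
B=cv2.resize(P["side"]["image"][225:305,195:265],None,fx=5,fy=5,interpolation=cv2.INTER_CUBIC)
cv2.imwrite("pics/rackA.png",A)
B2=cv2.resize(im[130:210,195:395],None,fx=4,fy=4,interpolation=cv2.INTER_CUBIC);cv2.imwrite("pics/tins.png",B2)
E
```

```text
g1 2 [ 0.5248 -0.2972] 0.099
g1 1 [ 0.5263 -0.2961] 0.039
g1 1 [ 0.5242 -0.297 ] 0.047
yel 2 [ 0.4476 -0.1109] 0.217
yel 1 [ 0.4488 -0.1106] 0.041
yel 1 [ 0.4471 -0.1104] 0.168
g2 2 [ 0.4516 -0.0034] 0.219
g2 1 [ 0.4539 -0.0024] 0.049
g2 1 [ 0.4511 -0.0052] 0.147
pink 2 [0.4493 0.0997] 0.135
pink 1 [0.4521 0.0991] 0.071
pink 1 [0.4478 0.1019] 0.03
```

View pics/rackA.png

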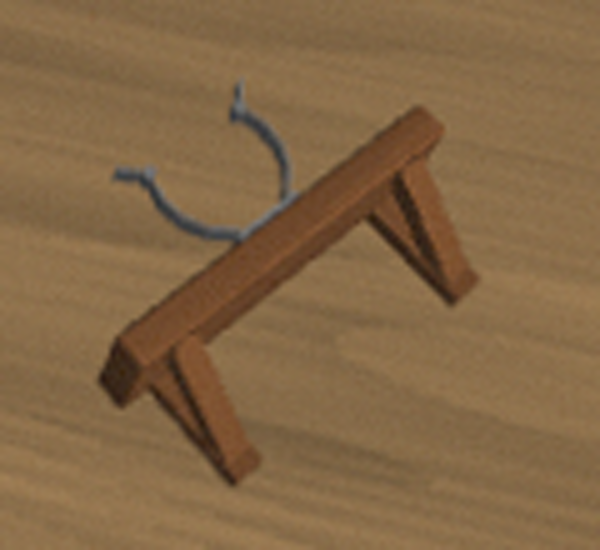

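View pics/tins.png

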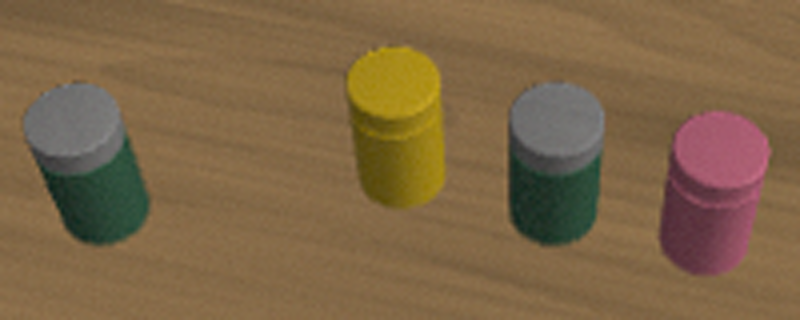

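The close crop confirms steel lids on green bodies at scene (217,170) and (334,170); the other two are plain yellow and plain pink. The rack crop shows the jaws opening up-left, toward the robot, with the rail's top corners at crop (125,337), (418,105), (443,130) and (140,368).

```bash
python3 - <<'E'
from h import *
from scipy.optimize import least_squares
p=optics.capture("scene");q=optics.capture("side")
A=lambda u,v:np.array([365+(u+.5)/5-.5,215+(v+.5)/5-.5])
px=np.array([A(125,337),A(418,105),A(443,130),A(140,368)])
for w in px:print(np.round(ray(w,p,.058),4))
def M(g):
    c,s=np.cos(g[2]),np.sin(g[2]);L=np.array([[.033,-.095,.058],[.033,.095,.058],[.051,.095,.058],[.051,-.095,.058]])
    return np.c_[g[0]+c*L[:,0]-s*L[:,1],g[1]+s*L[:,0]+c*L[:,1],L[:,2]]
r=least_squares(lambda g:(proj(M(g),p)-px).ravel(),[.62,.2,.5]);g=r.x
print("scene corners",np.round(g,4),np.degrees(g[2]),np.round(r.fun,1))
print("side px of fitted",np.round(proj(M(g),q),1).tolist())
for u in((150,173),(238,112)):print("lip",np.round(ray(A(*u),p,.053),4))
c,s=np.cos(g[2]),np.sin(g[2])
print("lips pred mid",g[0]-.016*c,g[1]-.016*s)
B=q["image"][220:310,195:275];B=cv2.resize(B,None,fx=6,fy=6,interpolation=cv2.INTER_CUBIC)
for w in proj(M(g),q): cv2.circle(B,tuple(int(k) for k in ((w-[195,220]+.5)*6)),3,(255,255,0),-1)
cv2.imwrite("pics/rackB.png",B)
E
```

```text
[0.7174 0.1824]
[0.5751 0.2972]
[0.5853 0.3092]
[0.7294 0.1906]
scene corners [0.6249 0.2124 0.8884] 50.89974985308074 [-2.1  0.4  0.4 -1.1  1.2 -0.5  0.6  0.8]
side px of fitted [[223.0, 230.1], [241.6, 280.8], [234.6, 283.0], [216.7, 231.9]]
lip [0.6362 0.1823]
lip [0.5958 0.2174]
lips pred mid 0.6147746610000796 0.19998840783940078
```

View pics/rackB.png

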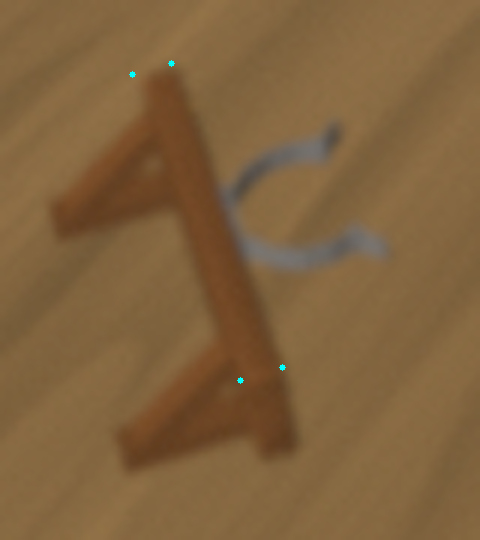

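The side view, with the predicted corners overlaid, agrees with the rack fit to about 1–2 px. The rack seat is near (0.625, 0.212) with the push direction at about 51° yaw. Next I move to the first green tin.

```bash
python3 -m crank '[{"twist":[0,0,0],"delta_pos":[0.95,-0.21,0],"hand":0},{"twist":[0,0,0],"delta_pos":[0.95,-0.21,0],"hand":0},{"twist":[0,0,0],"delta_pos":[0.95,-0.21,0],"hand":0},{"twist":[0,0,0],"delta_pos":[0.95,-0.21,0],"hand":0},{"twist":[0,0,0],"delta_pos":[0.95,-0.21,0],"hand":0}]'
python3 -m crank '[{"twist":[0,0,0],"delta_pos":[0.9,-0.2,0],"hand":0},{"twist":[0,0,0],"delta_pos":[0,0,0],"hand":0}]'
cat >> h.py <<'E'
def go(target,yang):
    "rows-units needed to reach TCP target, tool y at world yaw yang"
    s=get_state();R=np.array(s["tcp_rot"]);d=R.T@(np.array(target)-s["position"])/.06
    cur=np.degrees(np.arctan2(R[1,1],R[0,1]));w=(yang-cur+180)%360-180
    print("pos",np.round(s["position"],4),"yaw",round(cur,2),"tilt",np.round(R[:2,2],4),"delta units",np.round(d,3),"twist z units",round(-w/8,3),"F",np.round(s["force"],2),"t",s["time"],"w",round(s["width"],4),"j6",s["joint_positions"][5])
E
python3 -c "
from h import *
go([.5255,-.2965,.15],-63.8)
s=get_state();p=optics.capture('wrist');D=optics.cut_out('tin_a',p)
for d in D: print(d['conf'],d['region'].sum(),fit([(p,d['region'].astype(np.float32),s)],[.5255,-.2965]))
"
```

```text
time: 1.82
position: [0.483, -0.3326, 0.2315]
tcp_rot: [[0.898, 0.441, 0.0], [0.441, -0.898, -0.001], [0.0, 0.001, -1.0]]
force: [0.1, -0.7, -0.3]
width: 0.0855
grasp_force: 0.0
time: 2.08
position: [0.5274, -0.2965, 0.231]
tcp_rot: [[0.895, 0.446, 0.001], [0.446, -0.895, 0.0], [0.001, -0.0, -1.0]]
force: [-0.3, -0.4, -0.1]
width: 0.0857
grasp_force: 0.0
pos [ 0.5274 -0.2965  0.231 ] yaw -63.5 tilt [0.0006 0.0004] delta units [-0.029 -0.013  1.35 ] twist z units 0.038 F [-0.31 -0.36 -0.08] t 2.075 w 0.0857 j6 118.12738063251304
0.95 5581 (array([ 0.55919587, -0.27840626]), np.float64(1.5905416011810303))
0.75 3383 (array([ 0.5257745 , -0.29655073]), np.float64(0.022483741864562035))
0.75 845 (array([ 0.55919486, -0.27841048]), np.float64(4.900221824645996))
0.61 4974 (array([ 0.55919587, -0.27840626]), np.float64(1.662608027458191))
```

```bash
python3 -m crank '[{"twist":[0,0,0],"delta_pos":[-0.03,-0.01,0.95],"hand":0},{"twist":[0,0,0],"delta_pos":[0,0,0.95],"hand":0},{"twist":[0,0,0],"delta_pos":[0,0,0.7],"hand":0},{"twist":[0,0,0],"delta_pos":[0,0,0.25],"hand":0},{"twist":[0,0,0],"delta_pos":[0,0,0],"hand":0}]'
python3 -m crank '[{"twist":[0,0,0],"delta_pos":[0,0,0],"hand":0.15},{"twist":[0,0,0],"delta_pos":[0,0,0],"hand":0.3},{"twist":[0,0,0],"delta_pos":[0,0,0],"hand":0.4},{"twist":[0,0,0],"delta_pos":[0,0,0],"hand":0.5},{"twist":[0,0,0],"delta_pos":[0,0,0],"hand":0.6}]'
python3 -c "
from h import *
go([.5255,-.2965,.06],-63.8)"
```

```text
time: 2.8
position: [0.5219, -0.3001, 0.0602]
tcp_rot: [[0.898, 0.44, -0.001], [0.44, -0.898, 0.001], [-0.001, -0.001, -1.0]]
force: [0.9, -0.1, 1.0]
width: 0.0853
grasp_force: 0.0
time: 3.42
position: [0.5242, -0.3001, 0.0629]
tcp_rot: [[0.897, 0.441, 0.003], [0.441, -0.897, -0.002], [0.002, 0.003, -1.0]]
force: [-2.1, 2.2, 7.3]
width: 0.0586
grasp_force: 62.9
pos [ 0.5242 -0.3001  0.0629] yaw -63.81 tilt [ 0.003 -0.002] delta units [ 0.046 -0.044  0.048] twist z units -0.001 F [-2.13  2.15  7.35] t 3.425 w 0.0586 j6 117.99634786096424
```

```bash
python3 -m crank '[{"twist":[0,0,0],"delta_pos":[0,0,-0.2],"hand":0.6},{"twist":[0,0,0],"delta_pos":[0,0,-0.4],"hand":0.6},{"twist":[0,0,0],"delta_pos":[0,0,-0.4],"hand":0.6},{"twist":[0,0,0],"delta_pos":[0,0,0],"hand":0.6},{"twist":[0,0,0],"delta_pos":[0,0,0],"hand":0.6}]'
python3 -m crank '[{"twist":[0,0,0],"delta_pos":[0,0,0],"hand":0.6},{"twist":[0,0,0],"delta_pos":[0,0,0],"hand":0.6}]'
python3 -c "
from h import *
go([.5255,-.2965,.06],-63.8)
for i in range(4):
  optics.capture('wrist');s=get_state();print(np.round(s['force'],2),np.round(s['position'],4),s['time'])"
```

```text
time: 4.05
position: [0.5227, -0.2994, 0.1199]
tcp_rot: [[0.897, 0.441, -0.0], [0.441, -0.897, 0.0], [-0.0, -0.0, -1.0]]
force: [0.1, -0.2, -2.1]
width: 0.059
grasp_force: 64.5
time: 4.3
position: [0.5223, -0.2991, 0.1193]
tcp_rot: [[0.897, 0.441, -0.002], [0.441, -0.897, 0.001], [-0.001, -0.002, -1.0]]
force: [-0.2, -0.8, -0.9]
width: 0.0587
grasp_force: 64.5
pos [ 0.5223 -0.2991  0.1193] yaw -63.83 tilt [-0.0015  0.001 ] delta units [ 0.068 -0.014  0.988] twist z units -0.004 F [-0.17 -0.82 -0.92] t 4.3 w 0.0587 j6 117.99737298537569
[-0.26  0.14 -1.37] [ 0.5225 -0.2992  0.1195] 4.35
[ 0.33 -0.29 -1.14] [ 0.5226 -0.2993  0.1197] 4.4
[-0.01 -0.05 -1.73] [ 0.5227 -0.2993  0.1198] 4.45
[ 0.49  0.13 -1.42] [ 0.5228 -0.2994  0.12  ] 4.5
```

Tin 1 weighs about 1.4 N, so it's probably the light one. I set it down gently.

```bash
python3 -m crank '[{"twist":[0,0,0],"delta_pos":[0,0,0.4],"hand":0.6},{"twist":[0,0,0],"delta_pos":[0,0,0.35],"hand":0.6},{"twist":[0,0,0],"delta_pos":[0,0,0.15],"hand":0.6},{"twist":[0,0,0],"delta_pos":[0,0,0.05],"hand":0.6},{"twist":[0,0,0],"delta_pos":[0,0,0.02],"hand":0.6}]'
python3 -m crank '[{"twist":[0,0,0],"delta_pos":[0,0,0],"hand":0.6},{"twist":[0,0,0],"delta_pos":[0,0,0],"hand":0.6}]'
```

```text
time: 5.12
position: [0.5232, -0.2995, 0.0629]
tcp_rot: [[0.897, 0.441, 0.001], [0.441, -0.897, -0.0], [0.0, 0.0, -1.0]]
force: [-2.3, 3.3, 6.4]
width: 0.0587
grasp_force: 65.1
time: 5.38
position: [0.5234, -0.2999, 0.063]
tcp_rot: [[0.897, 0.441, 0.001], [0.441, -0.897, -0.001], [0.001, 0.001, -1.0]]
force: [-0.4, 0.9, 2.6]
width: 0.0586
grasp_force: 64.9
```

```bash
python3 -m crank '[{"twist":[0,0,0],"delta_pos":[0,0,0],"hand":0.2},{"twist":[0,0,0],"delta_pos":[0,0,0],"hand":0},{"twist":[0,0,0],"delta_pos":[0,0,0],"hand":0},{"twist":[0,0,0],"delta_pos":[0,0,0],"hand":0},{"twist":[0,0,0],"delta_pos":[0,0,-0.4],"hand":0}]'
python3 -m crank '[{"twist":[0,0,0],"delta_pos":[0,0,-0.9],"hand":0},{"twist":[0,0,0],"delta_pos":[0,0,-0.9],"hand":0},{"twist":[0,0,-1],"delta_pos":[0,0,0],"hand":0},{"twist":[0,0,-1],"delta_pos":[0,0,0],"hand":0}]'
python3 -c "
from h import *
go([.4525,-.003,.22],0)
s=get_state();p=optics.capture('side');D=optics.cut_out('tin_a',p);e=hullmask(cyl(.525,-.297),p)
b=max(D,key=lambda d:(d['region']*e).sum())['region'];print(fit([(p,b.astype(np.float32),None)],[.525,-.297]))"
```

```text
time: 6.0
position: [0.5213, -0.2984, 0.0843]
tcp_rot: [[0.897, 0.441, -0.004], [0.441, -0.897, 0.003], [-0.002, -0.004, -1.0]]
force: [0.1, -0.7, 0.1]
width: 0.0853
grasp_force: 0.0
time: 6.5
position: [0.5235, -0.3, 0.1954]
tcp_rot: [[0.738, 0.675, 0.002], [0.675, -0.738, -0.002], [0.0, 0.002, -1.0]]
force: [0.1, -0.8, -0.6]
width: 0.0853
grasp_force: 0.0
pos [ 0.5235 -0.3     0.1954] yaw -47.56 tilt [ 0.002  -0.0015] delta units [ 2.466 -4.451 -0.421] twist z units -5.945 F [ 0.1  -0.8  -0.63] t 6.5 w 0.0853 j6 101.73346086060798
(array([ 0.52321223, -0.29606232]), np.float64(0.05786290392279625))
```

```bash
python3 -m crank '[{"twist":[0,0,0],"delta_pos":[0.49,-0.89,-0.08],"hand":0},{"twist":[0,0,0],"delta_pos":[0.49,-0.89,-0.08],"hand":0},{"twist":[0,0,0],"delta_pos":[0.49,-0.89,-0.08],"hand":0},{"twist":[0,0,0],"delta_pos":[0.49,-0.89,-0.08],"hand":0},{"twist":[0,0,0],"delta_pos":[0.49,-0.89,-0.08],"hand":0}]'
python3 -m crank '[{"twist":[0,0,-1],"delta_pos":[0,0,0],"hand":0},{"twist":[0,0,-1],"delta_pos":[0,0,0],"hand":0},{"twist":[0,0,-1],"delta_pos":[0,0,0],"hand":0},{"twist":[0,0,-1],"delta_pos":[0,0,0],"hand":0},{"twist":[0,0,-1],"delta_pos":[0,0,0],"hand":0}]'
python3 -m crank '[{"twist":[0,0,-0.95],"delta_pos":[0,0,0],"hand":0},{"twist":[0,0,0],"delta_pos":[0,0,0],"hand":0}]'
python3 -c "
from h import *
go([.4525,-.003,.06],0)
s=get_state();p=optics.capture('wrist');D=optics.cut_out('tin_a',p)
for d in D: print(d['conf'],d['region'].sum(),fit([(p,d['region'].astype(np.float32),s)],[.4525,-.003]))
"
```

```text
time: 7.22
position: [0.4519, -0.0012, 0.2182]
tcp_rot: [[0.743, 0.669, 0.0], [0.669, -0.743, 0.0], [0.0, 0.0, -1.0]]
force: [0.7, 0.0, -0.2]
width: 0.0854
grasp_force: 0.0
time: 7.85
position: [0.4524, -0.0029, 0.2179]
tcp_rot: [[0.134, 0.991, -0.0], [0.991, -0.134, -0.0], [-0.0, -0.0, -1.0]]
force: [0.9, -0.8, 0.8]
width: 0.0854
grasp_force: 0.0
time: 8.1
position: [0.4525, -0.0029, 0.2179]
tcp_rot: [[0.007, 1.0, -0.0], [1.0, -0.007, -0.0], [-0.0, -0.0, -1.0]]
force: [-1.5, 0.4, -0.1]
width: 0.0853
grasp_force: 0.0
pos [ 0.4525 -0.0029  0.2179] yaw -0.42 tilt [-0.0003 -0.    ] delta units [-2.000e-03  2.000e-03  2.632e+00] twist z units -0.053 F [-1.52  0.41 -0.1 ] t 8.1 w 0.0853 j6 82.01879227552963
0.98 3633 (array([ 0.45078204, -0.00174931]), np.float64(0.034131571650505066))
0.91 4148 (array([0.4496803 , 0.09951358]), np.float64(0.04893924668431282))
0.78 3980 (array([0.45133959, 0.03330362]), np.float64(1.909186601638794))
```

```bash
python3 -m crank '[{"twist":[0,0,0],"delta_pos":[0.02,-0.02,0.95],"hand":0},{"twist":[0,0,0],"delta_pos":[0,0,0.95],"hand":0},{"twist":[0,0,0],"delta_pos":[0,0,0.5],"hand":0},{"twist":[0,0,0],"delta_pos":[0,0,0.2],"hand":0},{"twist":[0,0,0],"delta_pos":[0,0,0],"hand":0}]'
python3 -m crank '[{"twist":[0,0,0],"delta_pos":[0,0,0],"hand":0.15},{"twist":[0,0,0],"delta_pos":[0,0,0],"hand":0.3},{"twist":[0,0,0],"delta_pos":[0,0,0],"hand":0.4},{"twist":[0,0,0],"delta_pos":[0,0,0],"hand":0.5},{"twist":[0,0,0],"delta_pos":[0,0,0],"hand":0.6}]'
python3 -m crank '[{"twist":[0,0,0],"delta_pos":[0,0,-0.2],"hand":0.6},{"twist":[0,0,0],"delta_pos":[0,0,-0.4],"hand":0.6},{"twist":[0,0,0],"delta_pos":[0,0,-0.4],"hand":0.6},{"twist":[0,0,0],"delta_pos":[0,0,0],"hand":0.6},{"twist":[0,0,0],"delta_pos":[0,0,0],"hand":0.6}]'
python3 -c "
from h import *
go([.5255,-.2965,.06],0)
for i in range(4):
  optics.capture('wrist');s=get_state();print(np.round(s['force'],2),np.round(s['position'],4),s['time'])"
```

```text
time: 8.82
position: [0.4513, -0.0017, 0.0621]
tcp_rot: [[0.005, 1.0, -0.001], [1.0, -0.005, 0.0], [0.0, -0.001, -1.0]]
force: [0.5, -0.6, 0.8]
width: 0.0856
grasp_force: 0.0
time: 9.45
position: [0.452, -0.0019, 0.0636]
tcp_rot: [[0.004, 1.0, 0.002], [1.0, -0.004, -0.001], [-0.001, 0.002, -1.0]]
force: [-2.7, 0.3, 8.9]
width: 0.0591
grasp_force: 63.0
time: 10.07
position: [0.4509, -0.0016, 0.1215]
tcp_rot: [[0.004, 1.0, -0.001], [1.0, -0.004, 0.0], [0.0, -0.001, -1.0]]
force: [-0.3, -0.4, -4.7]
width: 0.0587
grasp_force: 66.4
pos [ 0.4509 -0.0016  0.1215] yaw -0.23 tilt [-0.0009  0.0001] delta units [-4.909  1.264  1.023] twist z units -0.029 F [-0.29 -0.45 -4.73] t 10.075 w 0.0587 j6 81.9521535536548
[-0.41 -0.1  -4.39] [ 0.4505 -0.0016  0.1211] 10.125
[-0.61 -0.84 -4.67] [ 0.4503 -0.0016  0.121 ] 10.175
[ 0.59  0.   -4.79] [ 0.4503 -0.0016  0.121 ] 10.225
[ 0.95 -0.65 -5.44] [ 0.4505 -0.0016  0.1211] 10.275
```

Tin 2 weighs about 4.8 N against 1.4 N, so it's the heavy one. I raise it, rotate to the rack yaw and carry it over.

```bash
python3 -m crank '[{"twist":[0,0,0],"delta_pos":[0,0,-0.7],"hand":0.6},{"twist":[0,0,0],"delta_pos":[0,0,-0.7],"hand":0.6},{"twist":[0,0,-0.9],"delta_pos":[0,0,0],"hand":0.6},{"twist":[0,0,-1],"delta_pos":[0,0,0],"hand":0.6},{"twist":[0,0,-1],"delta_pos":[0,0,0],"hand":0.6}]'
python3 -m crank '[{"twist":[0,0,-1],"delta_pos":[0,0,0],"hand":0.6},{"twist":[0,0,-1],"delta_pos":[0,0,0],"hand":0.6},{"twist":[0,0,-1],"delta_pos":[0,0,0],"hand":0.6},{"twist":[0,0,-0.46],"delta_pos":[0,0,0],"hand":0.6},{"twist":[0,0,0],"delta_pos":[0,0,0],"hand":0.6}]'
python3 -c "
from h import *
go([.578,.154,.195],50.9)"
```

```text
time: 10.9
position: [0.451, -0.0017, 0.2055]
tcp_rot: [[-0.394, 0.919, -0.001], [0.919, 0.394, 0.0], [0.001, -0.001, -1.0]]
force: [0.4, -0.4, -5.0]
width: 0.0587
grasp_force: 68.0
time: 11.52
position: [0.451, -0.0017, 0.2054]
tcp_rot: [[-0.773, 0.635, -0.001], [0.635, 0.773, 0.0], [0.001, -0.001, -1.0]]
force: [-0.2, -0.1, -3.5]
width: 0.0587
grasp_force: 68.0
pos [ 0.451  -0.0017  0.2054] yaw 50.6 tilt [-0.0014  0.0001] delta units [0.01  3.349 0.171] twist z units -0.037 F [-0.21 -0.1  -3.54] t 11.525 w 0.0587 j6 31.119446403965313
```

```bash
python3 -m crank '[{"twist":[0,0,-0.04],"delta_pos":[0,0.6,0],"hand":0.6},{"twist":[0,0,0],"delta_pos":[0,0.8,0],"hand":0.6},{"twist":[0,0,0],"delta_pos":[0,0.6,0],"hand":0.6},{"twist":[0,0,0],"delta_pos":[0,0,0],"hand":0.6}]'
python3 - <<'E'
from h import *
s=get_state();p=optics.capture("wrist");go([.578,.154,.195],50.9)
g=np.array([.6249,.2124,.8884]);c,sn=np.cos(g[2]),np.sin(g[2])
L=np.array([[.033,-.095,.058],[.033,.095,.058],[.051,.095,.058],[.051,-.095,.058],[.03,0,.054],[-.016,.025,.053],[-.016,-.025,.053]])
W=np.c_[g[0]+c*L[:,0]-sn*L[:,1],g[1]+sn*L[:,0]+c*L[:,1],L[:,2]]
u=proj(W,p,s);print(np.round(u,1).tolist())
im=p["image"].copy()
for w in u: cv2.circle(im,tuple(int(round(k)) for k in w),2,(255,255,0),-1)
cv2.imwrite("pics/wr1.png",im);np.savez("w1.npz",R=s["tcp_rot"],t=s["position"],T=p["T_tool_cam"],K=p["intrinsics"],k1=p["k1"])
E
```

```text
time: 12.02
position: [0.5285, 0.0932, 0.2053]
tcp_rot: [[-0.778, 0.628, 0.0], [0.628, 0.778, 0.0], [0.0, 0.001, -1.0]]
force: [-0.2, -0.2, -3.7]
width: 0.0585
grasp_force: 70.3
pos [0.5273 0.092  0.2053] yaw 51.02 tilt [-0.0012 -0.0005] delta units [-0.008  1.335  0.17 ] twist z units 0.015 F [-0.56 -0.03 -4.45] t 12.075 w 0.0586 j6 42.107019705512705
[[481.7, 268.5], [513.3, 91.2], [531.2, 91.7], [497.0, 268.3], [492.0, 186.4], [452.1, 162.3], [445.9, 208.6]]
```

View pics/wr1.png

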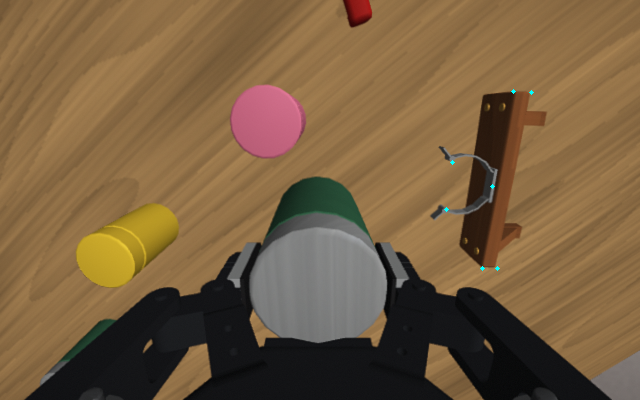

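The wrist view shows the clip at (450,163)/(446,210) and the rail corners exactly where predicted, so the rack pose is good. Tin held upright. I move to the mouth and lower it.

```bash
python3 -m crank '[{"twist":[0,0,0],"delta_pos":[0,0.7,0],"hand":0.6},{"twist":[0,0,0],"delta_pos":[0,0.63,0],"hand":0.6},{"twist":[0,0,0],"delta_pos":[0,0,0.8],"hand":0.6},{"twist":[0,0,0],"delta_pos":[0,0,0.8],"hand":0.6},{"twist":[0,0,0],"delta_pos":[0,0,0.5],"hand":0.6}]'
python3 -m crank '[{"twist":[0,0,0],"delta_pos":[0,0,0.2],"hand":0.6},{"twist":[0,0,0],"delta_pos":[0,0,0.07],"hand":0.6},{"twist":[0,0,0],"delta_pos":[0,0,0],"hand":0.6}]'
python3 - <<'E'
from h import *
go([.6249,.2124,.0615],50.9)
for i in range(3):
  optics.capture('wrist');s=get_state();print(np.round(s['force'],2),np.round(s['position'],4))
E
```

```text
time: 12.7
position: [0.5747, 0.1521, 0.0771]
tcp_rot: [[-0.776, 0.631, -0.005], [0.631, 0.776, -0.001], [0.003, -0.004, -1.0]]
force: [0.3, -0.0, -5.3]
width: 0.0585
grasp_force: 71.9
time: 13.08
position: [0.5784, 0.1533, 0.0652]
tcp_rot: [[-0.777, 0.63, 0.002], [0.63, 0.777, 0.0], [-0.002, 0.002, -1.0]]
force: [-0.2, 0.6, -5.5]
width: 0.0585
grasp_force: 72.5
pos [0.5784 0.1533 0.0652] yaw 50.94 tilt [0.0022 0.0002] delta units [0.019 1.254 0.063] twist z units 0.006 F [-0.18  0.61 -5.49] t 13.075 w 0.0585 j6 47.82610123377872
[-0.43 -0.27 -4.19] [0.5787 0.1534 0.0654]
[-0.09 -0.62 -5.17] [0.5788 0.1535 0.0655]
[-0.3   0.61 -4.01] [0.5787 0.1535 0.0654]
```

```bash
python3 -m crank '[{"twist":[0,0,0],"delta_pos":[0.02,0,0.03],"hand":0.6},{"twist":[0,0,0],"delta_pos":[0,0,0],"hand":0.6},{"twist":[0,0,0],"delta_pos":[0,0,0],"hand":0.6}]'
python3 - <<'E'
from h import *
go([.6249,.2124,.0615],50.9)
E
```

```text
time: 13.6
position: [0.5779, 0.154, 0.0637]
tcp_rot: [[-0.777, 0.63, 0.003], [0.63, 0.777, -0.0], [-0.003, 0.002, -1.0]]
force: [-0.9, -2.1, 6.0]
width: 0.0587
grasp_force: 72.7
pos [0.5779 0.154  0.0637] yaw 50.97 tilt [ 0.0033 -0.0002] delta units [0.004 1.249 0.039] twist z units 0.008 F [-0.95 -2.05  6.01] t 13.6 w 0.0587 j6 47.90845046146532
```

```bash
python3 -m crank '[{"twist":[0,0,0],"delta_pos":[0,0.15,-0.015],"hand":0.6},{"twist":[0,0,0],"delta_pos":[0,0.25,0],"hand":0.6},{"twist":[0,0,0],"delta_pos":[0,0.2,0],"hand":0.6},{"twist":[0,0,0],"delta_pos":[0,0,0],"hand":0.6}]'
python3 -m crank '[{"twist":[0,0,0],"delta_pos":[0,0.1,0],"hand":0.6},{"twist":[0,0,0],"delta_pos":[0,0.1,0],"hand":0.6},{"twist":[0,0,0],"delta_pos":[0,0,0],"hand":0.6}]'
python3 - <<'E'
from h import *
go([.6249,.2124,.0615],50.9);s=get_state();print("tool F",np.round(np.array(s['tcp_rot']).T@s['force'],2))
E
```

```text
time: 14.1
position: [0.5995, 0.1819, 0.0638]
tcp_rot: [[-0.777, 0.63, 0.001], [0.63, 0.777, -0.001], [-0.001, -0.001, -1.0]]
force: [-2.2, -2.5, 4.3]
width: 0.0585
grasp_force: 73.1
time: 14.48
position: [0.6044, 0.1882, 0.064]
tcp_rot: [[-0.776, 0.631, -0.004], [0.631, 0.776, -0.007], [-0.002, -0.008, -1.0]]
force: [-8.4, -8.9, 12.3]
width: 0.0587
grasp_force: 74.1
pos [0.6044 0.1882 0.064 ] yaw 50.9 tilt [-0.0037 -0.0072] delta units [-0.011  0.529  0.037] twist z units 0.0 F [-8.41 -8.88 12.34] t 14.475 w 0.0587 j6 50.831769021991335
tool F [  0.9  -12.3  -12.24]
```

```bash
python3 -m crank '[{"twist":[0,0,0],"delta_pos":[0,0,-0.025],"hand":0.6},{"twist":[0,0,0],"delta_pos":[0,0.08,-0.005],"hand":0.6},{"twist":[0,0,0],"delta_pos":[0,0,0],"hand":0.6}]'
python3 - <<'E'
from h import *
go([.6249,.2124,.0615],50.9);s=get_state();print("tool F",np.round(np.array(s['tcp_rot']).T@s['force'],2))
E
```

```text
time: 14.85
position: [0.6065, 0.1919, 0.064]
tcp_rot: [[-0.776, 0.631, -0.006], [0.631, 0.776, -0.007], [0.0, -0.009, -1.0]]
force: [-6.2, -8.8, 4.9]
width: 0.0586
grasp_force: 73.1
pos [0.6065 0.1919 0.064 ] yaw 50.9 tilt [-0.006  -0.0069] delta units [-0.023  0.459  0.038] twist z units -0.0 F [-6.2  -8.82  4.9 ] t 14.85 w 0.0586 j6 51.10456718148966
tool F [ -0.75 -10.81  -4.8 ]
```

```bash
python3 -m crank '[{"twist":[0,0,0],"delta_pos":[0,0.08,-0.005],"hand":0.6},{"twist":[0,0,0],"delta_pos":[0,0.08,-0.005],"hand":0.6},{"twist":[0,0,0],"delta_pos":[0,0,0],"hand":0.6}]'
python3 - <<'E'
from h import *
go([.6249,.2124,.0615],50.9);s=get_state();print("tool F",np.round(np.array(s['tcp_rot']).T@s['force'],2))
E
```

```text
time: 15.22
position: [0.6128, 0.2003, 0.064]
tcp_rot: [[-0.776, 0.63, -0.006], [0.63, 0.776, -0.005], [0.001, -0.008, -1.0]]
force: [-5.1, -6.6, 1.0]
width: 0.0581
grasp_force: 72.8
pos [0.6128 0.2003 0.064 ] yaw 50.93 tilt [-0.0059 -0.005 ] delta units [-0.029  0.284  0.04 ] twist z units 0.003 F [-5.09 -6.58  0.98] t 15.225 w 0.0581 j6 51.638928850521985
tool F [-0.2  -8.32 -0.92]
```

```bash
python3 -m crank '[{"twist":[0,0,0],"delta_pos":[0,0.08,0],"hand":0.6},{"twist":[0,0,0],"delta_pos":[0,0.08,0],"hand":0.6},{"twist":[0,0,0],"delta_pos":[0,0,0],"hand":0.6}]'
python3 - <<'E'
from h import *
go([.6249,.2124,.0615],50.9);s=get_state();print("tool F",np.round(np.array(s['tcp_rot']).T@s['force'],2))
E
```

```text
time: 15.6
position: [0.6207, 0.2098, 0.064]
tcp_rot: [[-0.777, 0.63, -0.003], [0.63, 0.777, -0.001], [0.002, -0.002, -1.0]]
force: [-0.4, -2.1, -5.4]
width: 0.0582
grasp_force: 72.3
pos [0.6207 0.2098 0.064 ] yaw 50.97 tilt [-0.0026 -0.0006] delta units [-0.027  0.078  0.042] twist z units 0.009 F [-0.41 -2.09 -5.43] t 15.6 w 0.0582 j6 52.15642919993337
tool F [-1.   -1.87  5.43]
```

```bash
python3 -m crank '[{"twist":[0,0,0],"delta_pos":[0,0.06,0.015],"hand":0.6},{"twist":[0,0,0],"delta_pos":[0,0.03,0],"hand":0.6},{"twist":[0,0,0],"delta_pos":[0,0,0],"hand":0.6}]'
python3 - <<'E'
from h import *
go([.6249,.2124,.0615],50.9);s=get_state();print("tool F",np.round(np.array(s['tcp_rot']).T@s['force'],2))
E
```

```text
time: 15.98
position: [0.624, 0.2134, 0.064]
tcp_rot: [[-0.777, 0.63, -0.002], [0.63, 0.777, -0.002], [0.0, -0.003, -1.0]]
force: [-3.5, -4.8, -1.4]
width: 0.0587
grasp_force: 72.6
pos [0.624  0.2134 0.064 ] yaw 50.96 tilt [-0.0024 -0.0022] delta units [-0.022 -0.004  0.041] twist z units 0.007 F [-3.48 -4.81 -1.44] t 15.975 w 0.0587 j6 52.45411822022012
tool F [-0.32 -5.93  1.46]
```

```bash
python3 -m crank '[{"twist":[0,0,0],"delta_pos":[0,0.03,0],"hand":0.6},{"twist":[0,0,0],"delta_pos":[0,0.02,0],"hand":0.6},{"twist":[0,0,0],"delta_pos":[0,0,0],"hand":0.6}]'
python3 - <<'E'
from h import *
go([.6249,.2124,.0615],50.9);s=get_state();print("tool F",np.round(np.array(s['tcp_rot']).T@s['force'],2))
E
```

```text
time: 16.35
position: [0.6241, 0.2136, 0.064]
tcp_rot: [[-0.776, 0.631, -0.006], [0.631, 0.776, -0.006], [0.0, -0.008, -1.0]]
force: [-8.1, -9.6, 3.1]
width: 0.0587
grasp_force: 73.1
pos [0.6241 0.2136 0.064 ] yaw 50.91 tilt [-0.0056 -0.0063] delta units [-0.023 -0.006  0.042] twist z units 0.001 F [-8.06 -9.6   3.07] t 16.35 w 0.0587 j6 52.609055302271294
tool F [  0.21 -12.56  -2.96]
```

```bash
python3 -m crank '[{"twist":[0,0,0],"delta_pos":[0,0.03,0],"hand":0.6},{"twist":[0,0,0],"delta_pos":[0,0,0],"hand":0.6},{"twist":[0,0,0],"delta_pos":[0,0,0],"hand":0.6}]'
python3 - <<'E'
from h import *
go([.6249,.2124,.0615],50.9);s=get_state();print("tool F",np.round(np.array(s['tcp_rot']).T@s['force'],2))
E
```

```text
time: 16.73
position: [0.6242, 0.2136, 0.0641]
tcp_rot: [[-0.776, 0.631, -0.007], [0.631, 0.776, -0.009], [0.0, -0.011, -1.0]]
force: [-11.5, -14.3, 7.0]
width: 0.0583
grasp_force: 73.6
pos [0.6242 0.2136 0.0641] yaw 50.87 tilt [-0.0074 -0.0087] delta units [-0.022 -0.008  0.044] twist z units -0.003 F [-11.48 -14.28   7.  ] t 16.725 w 0.0583 j6 52.70117637984713
tool F [ -0.11 -18.4   -6.79]
```

```bash
python3 -m crank '[{"twist":[0,0,0],"delta_pos":[0,-0.05,0],"hand":0.6},{"twist":[0,0,0],"delta_pos":[0,-0.03,0.01],"hand":0.6},{"twist":[0,0,0],"delta_pos":[0,0,0],"hand":0.6}]'
python3 - <<'E'
from h import *
go([.6249,.2124,.0615],50.9);s=get_state();print("tool F",np.round(np.array(s['tcp_rot']).T@s['force'],2))
E
```

```text
time: 17.1
position: [0.6241, 0.2134, 0.0639]
tcp_rot: [[-0.777, 0.63, -0.002], [0.63, 0.777, -0.002], [0.0, -0.003, -1.0]]
force: [-4.7, -5.2, 0.9]
width: 0.0582
grasp_force: 72.6
pos [0.6241 0.2134 0.0639] yaw 50.96 tilt [-0.0019 -0.0018] delta units [-0.021 -0.004  0.041] twist z units 0.007 F [-4.69 -5.18  0.9 ] t 17.1 w 0.0582 j6 52.44790559576617
tool F [ 0.38 -6.98 -0.88]
```

```bash
python3 -m crank '[{"twist":[0,0,0],"delta_pos":[0,-0.03,0.005],"hand":0.6},{"twist":[0,0,0],"delta_pos":[0,0,0],"hand":0.6},{"twist":[0,0,0],"delta_pos":[0,0,0],"hand":0.3},{"twist":[0,0,0],"delta_pos":[0,0,0],"hand":0.1},{"twist":[0,0,0],"delta_pos":[0,0,0],"hand":0}]'
python3 -m crank '[{"twist":[0,0,0],"delta_pos":[0,0,0],"hand":0},{"twist":[0,0,0],"delta_pos":[0,0,-0.3],"hand":0},{"twist":[0,0,0],"delta_pos":[0,0,-0.6],"hand":0},{"twist":[0,0,0],"delta_pos":[0,-0.3,-0.8],"hand":0},{"twist":[0,0,0],"delta_pos":[0,-0.7,-0.5],"hand":0}]'
python3 -m crank '[{"twist":[0,0,0],"delta_pos":[0,-0.9,0],"hand":0},{"twist":[0,0,0],"delta_pos":[0,-0.9,0],"hand":0},{"twist":[0,0,0],"delta_pos":[0,0,0],"hand":0}]'
python3 - <<'E'
from h import *
s=get_state();print(s["position"],s["force"])
for n in("scene","side","wrist"):
    p=optics.capture(n)
    if n=="wrist": s=get_state()
    D=optics.cut_out("tin_a",p)
    for nm,x0 in dict(seat=(.6249,.2124),light=(.525,-.297),yel=(.4476,-.1109),pink=(.4493,.0997)).items():
        e=hullmask(cyl(*x0),p,s)
        if e.sum()<50 or not D: continue
        b=max(D,key=lambda d:(d['region']*e).sum())['region']
        if (b*e).sum()>.3*e.sum():
            r=fit([(p,b.astype(np.float32),s)],x0);print(n,nm,np.round(r[0],4),round(r[1],3))
    if n=="side":
        cv2.imwrite("pics/side2.png",p["image"])
    if n=="wrist": cv2.imwrite("pics/wr2.png",p["image"])
E
```

```text
time: 17.73
position: [0.6254, 0.2134, 0.0644]
tcp_rot: [[-0.777, 0.63, 0.003], [0.63, 0.777, 0.001], [-0.002, 0.002, -1.0]]
force: [0.6, 0.8, -0.1]
width: 0.0855
grasp_force: 0.0
time: 18.35
position: [0.5881, 0.1669, 0.1982]
tcp_rot: [[-0.778, 0.628, 0.005], [0.628, 0.778, 0.001], [-0.003, 0.004, -1.0]]
force: [0.9, -0.7, 0.6]
width: 0.0854
grasp_force: 0.0
time: 18.73
position: [0.5152, 0.0803, 0.1955]
tcp_rot: [[-0.775, 0.632, -0.002], [0.632, 0.775, -0.001], [0.002, -0.002, -1.0]]
force: [0.6, 0.4, -0.2]
width: 0.0855
grasp_force: 0.0
[0.51524344 0.08034272 0.1954534 ] [ 0.55705228  0.42165165 -0.20415814]
scene seat [0.6242 0.2124] 0.156
scene light [ 0.5245 -0.2961] 0.057
scene pink [0.4511 0.0998] 0.188
side seat [0.6226 0.2128] 0.14
side light [ 0.5232 -0.296 ] 0.056
side yel [ 0.4463 -0.1096] 0.049
side pink [0.448  0.1016] 0.06
wrist seat [0.6226 0.212 ] 0.057
wrist yel [ 0.4468 -0.1085] 0.044
wrist pink [0.4499 0.0998] 0.034
```

View pics/wr2.png

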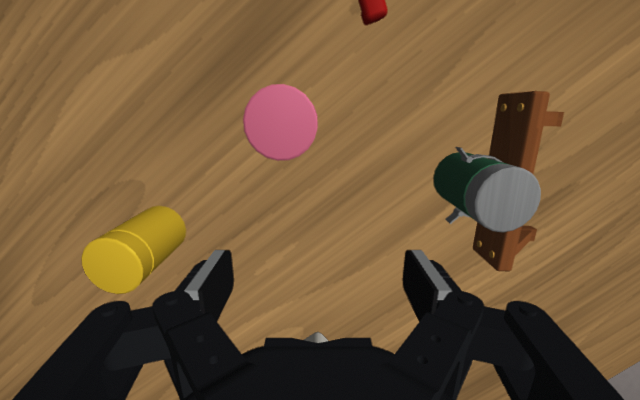

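View pics/side2.png

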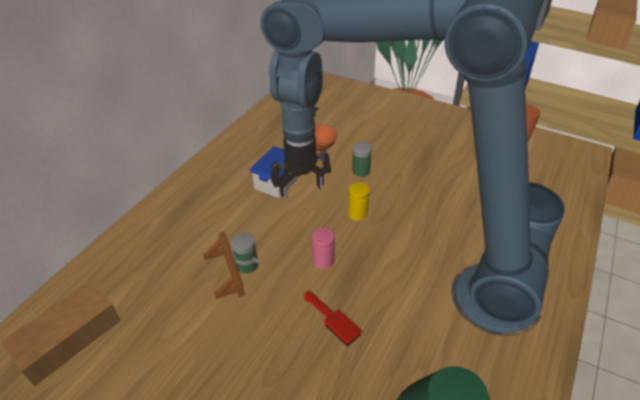

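The wrist view shows the heavy tin upright in the jaws at (490,190), against the rail. The side view shows it at (244,252), the light tin upright at (361,158), and the other objects where they were. The gripper is clear, so I hand in.

```bash
python3 -c "
from workcell import sign_off
print(sign_off())"
```

```text
the job is handed in; nothing more can be done
None
```

The heavy tin (about 4.8 N, against 1.4 N for the light one) stands in the clip, pressed home at about 18 N; the light tin is upright back where it started, nothing else was visibly disturbed, and the job was handed in at about 19 s.

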